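# Open the red extraction gate over the spatter guard

### The job

Take the bent hook rod by its orange handle from its green cradle, reach over the spatter guard and, with the hook and not the fingers, pull the red gate's paddle towards you until it is fully open; keep a firm, steady pull of about 10 N on it against its stop for a good second so that it seats, never pulling with more than 20 N. Leave the blue gate as it is, do not lean on the guard or knock the other things about, and lay the hook back in its cradle.

Things in the scene. Friction and masses are not known exactly. Their poses are not given: they have to be found in the camera images.
- hook_grip (a point): centre of the orange handle of the hook rod, a block 70 mm long (x), 22 mm wide (y), 30 mm high (z) fixed on a round steel rod 10 mm thick. +x runs along the rod to its bend, +z up as it lies in the cradle; the rod reaches 80 mm back from here and 165 mm forward (+x) to the bend, where it turns straight down (-z). About 0.2 kg, balanced about 45 mm ahead of here
- hook_tip (a point): lower end of the bent-down leg of the hook rod: 165 mm ahead (+x) of and 115 mm below the handle's centre; the leg is round, 10 mm thick
- hook: the hook rod as a whole; its origin and axes are those of hook_grip
- cradle: green fixed cradle, base 190 x 70 mm, two posts 55 mm behind (-x) and 85 mm ahead (+x) of the origin, each with an open V notch (37 mm wide at the mouth, 12 mm thick along x) for the round rod. Origin on the bench below where the handle belongs: laid down, the handle's centre is 145 mm straight above it, rod along the cradle's x, bend at +x, leg hanging down ahead of the base
- guard: fixed upright metal guard, 5 mm thick (x; yellow top edge 12 mm), 300 mm wide (y), 130 mm high; origin on the bench at the middle of its foot, +x points away from the robot to the two gates. A paddle starts 82 to 124 mm behind it and meets a hard stop (paddle middle) 40 to 64 mm behind it: just where differs each time, is not measured and must be felt
- red_paddle: red paddle, an upright plate 10 mm thick (x), 50 mm wide (y), its top edge 90 mm above the bench and its foot 32 mm; origin at the middle of the top edge, axes as the guard's. Behind the guard, 75 mm left or right of its middle. Slides towards the robot (guard's -x) with about 2 N of dry friction, stays where left. For 70 mm behind it nothing is higher than 41 mm
- blue_paddle: origin at the middle of the top edge of the blue paddle, same sizes as the red one, on the other side; to be left as it is
- tee: rusty welded tee on the bench, 70 x 50 mm foot, 83 mm high, origin under it
- magnet: red corner magnet, 80 x 18 mm, 80 mm high, origin under it
- paste: closed jar, 70 mm across, 70 mm high, origin under it
- brush: hand brush lying on the bench
- hammer: hammer lying on the bench
- tin: open metal tin, 80 mm across, 110 mm high, origin under it
Not all that is in view belongs to the job. What is shaped like the part that bears red_paddle but brown is not meant.

How it is judged (in metres and radians):
On the way:
1. the hook's leg, standing behind the red paddle, holds the open gate against its stop with a steady 5 to 20 N for 0.6 s (x of red_paddle in the frame of guard below 0.066 m and x of hook_tip in the frame of red_paddle between 0.004 and 0.02 m and y of hook_tip in the frame of red_paddle between -0.03 and 0.03 m and z of hook_tip in the frame of red_paddle below -0.005 m and contact force between hook and red_paddle between 5 and 20 N), for 0.6 s.
At the end, for the whole second after the job is handed in: The red gate is fully open (left where it met its stop: paddle no more than 66 mm behind the guard) and the hook rod lies at rest in both notches of its cradle, bend ahead and leg hanging down, its handle within 10 mm sideways, 8 mm in height and 18 mm lengthwise (30 mm ahead) of its place (x of red_paddle in the frame of guard below 0.066 m and z of hook_grip in the frame of cradle between 0.137 and 0.153 m and x of hook_grip in the frame of cradle between -0.018 and 0.03 m and y of hook_grip in the frame of cradle between -0.01 and 0.01 m and x of hook_tip in the frame of cradle above 0.1 m and z of hook_tip in the frame of cradle below 0.06 m and linear speed of hook below 0.02 m/s); the robot touches nothing.
It fails at once if the hook loads the red paddle with more than 20 N (contact force between hook and red_paddle above 20 N).
It fails at once if the robot itself touches the red paddle (contact force between any of the fingers, the arm and red_paddle above 0.5 N).
It fails at once if the blue gate is moved by more than 4 mm (distance of blue_paddle from where it was at the start of the episode above 0.004 m).
It fails at once if the guard is leaned on or struck with more than 10 N (contact force between any of hook, the fingers, the arm and guard above 10 N).
It fails at once if a bystander is pushed more than 30 mm (distance of any of tee, magnet, paste, brush, hammer, tin from where it was at the start of the episode above 0.03 m).
It also fails if it takes over 54 s, if anything falls off the work surface, if the arm or the gripper's body presses on something with over 40 N, if the wrist force passes 120 N, or if a joint passes its speed limit or range.

### The arm

A 6-joint arm with a two-finger parallel gripper is mounted at the origin on the work surface. World frame = base frame: x ahead of the robot, y to its left, z up, the work surface at z = 0. Lengths are in mm, angles in rad, forces in N, time in s.
With the tool pointing down it reaches from about 275 to 1000 mm from the base axis. Payload 8.4 kg.
Tool frame: the origin (TCP) lies between the finger pads; the fingertips stand 8 mm ahead of it and the grasp point (between the pads) lies 11 mm behind it (tcp_to_tips is the distance from the TCP to the fingertips, in mm); z points along the fingers, y is the line along which they close (so a half turn about z gives the same grasp; the last joint's range is limited). The gripper opens to 85 mm and grips with 20 to 120 N. Pads are 22 mm wide; open, the fingers measure 114 mm over their backs; the gripper's body (76 mm by 85 mm) begins 54 mm behind the grasp point. The pads swing forward as they close: fully open they stand 13 mm farther back than shut.
Start: joints at [-1.179, 0.353, 1.633, -0, 1.155, -0.002], TCP at [239.811, -577.164, 239.281] pointing down, gripper open.
Joint ranges: [-2.63, 2.63], [-0.92, 2.1], [0.06, 2.66], [-1.3, 4.44], [0, 2.69], [-3.02, 3.02]. Speed limits (rad/s): [2.22, 2.22, 2.79, 3.14, 3.14, 3.14].

### API

Orientations are given as [roll, pitch, yaw] about the fixed x, y, z axes, in that order (R = Rz(yaw) Ry(pitch) Rx(roll)).
In Python, from rig import * gives the robot as it stands.
- The arm moves only by the tool step_arm, never from a script. Its argument "motion" is a list of rows, each an object with "claw": the finger opening in mm, from 0 to 85.4; "delta_pos": the shift along the tool's x, y, z in mm, a list of three; "turn": the turn about the tool's z in rad. In form: [{"claw": claw, "delta_pos": [dx, dy, dz], "turn": turn}, ...]. A call has 1 to 8 rows; each row shifts and turns the commanded pose from where the row before left it, along the tool's axes as they then stand; what a row does not reach is not made up. A row lasts 1/12 s, in which the tool goes at most 41.7 mm and 7.16 degrees, less where a joint would pass 70% of its speed; a pose out of reach is approached as far as the arm can. A call is refused whole if a number of a shift passes 41.7 or a number of a turn 0.125, either way. A call with a gripper value outside its range is refused whole. The fingers move at their own pace and stop on an object; "force" is the grip in N (left out, the last holds). Time passes only in rows, so rows that do not move let the fingers close. It gives the time, the measured TCP pose, the force, the opening and the grip force at its end, in the units of the state.
- sense(): the state, without advancing time (a new reading comes with each control period).
- grab_frame(name): name is "scene" or "top"; returns a dict with "img" (400x640x3 uint8, red, green, blue), "vertical_fov" (degrees; the focal length in pixels is half the picture's height over the tangent of half this angle, whatever the lens; pixels are square), "cx", "cy" (the principal point, pixels), "D" ([k1, k2, p1, p2, k3] as OpenCV has them; the pictures are not rectified), "R" (3x3) and "t" (3): a world point X has camera coordinates R X + t. Camera axes: x right, y down, z forward; pixel columns grow to the right and rows downward; lengths in mm; the calibration is good to about 2 mm. A picture is of the moment at which its call begins. There is no depth.
- sign_off(): hands the job in; it is judged then, once.
The state is a dict: "clock": time; "qpos": joint angles; "qvel": joint speeds; "joint_efforts": joint torques, N m; "eef_pos": TCP position; "tcp_rot": TCP orientation; "contact_force": force on the tool from outside, world axes, zero at the start; "wrist_torque": the same for the moment, N m; "opening": opening from 0.0 (shut) to 1.0 (fully open); "grasp_force": force on a finger pad.
Only numpy, scipy, OpenCV 4.12 (cv2) and the standard library are available. Lean on these libraries where they do the work, as an engineer would, in place of code of your own. Each camera call takes 0.05 s, during which the arm holds its last target. There are 200 camera calls.

## Working session

There is one attempt and no reset: what is moved stays moved. The work goes in short steps, Python scripts to look and compute and a tool call to move; the robot and the scene stay as the last step left them, time stands still between calls to the robot, and variables do not carry over. Pictures are saved under pics/ and viewed, at most 10 in all, crops included, and the job is handed in when it is done.

Besides the shell and the picture viewer there is one more tool, called after "Emit:" as name(argument=value, ...), one argument or row to a line, values as JSON. step_arm: Moves the arm, as the interface text tells. Its arguments: {"type":"object","properties":{"motion":{"type":"array","items":{"type":"object","properties":{"claw":{"type":"number"},"delta_pos":{"type":"array","items":{"type":"number"}},"turn":{"type":"number"}}}},"force":{"type":"number"}},"required":["motion"]}

```bash
ls; mkdir -p pics; python3 - <<'E'
from rig import *
import cv2,pickle
d={}
for n in("scene","top"):
    f=grab_frame(n);d[n]=f;cv2.imwrite(f"pics/{n}0.png",f["img"][...,::-1])
    print(n,f["vertical_fov"],f["cx"],f["cy"],f["D"],f["R"],f["t"])
pickle.dump(d,open("f0.pkl","wb"))
print(sense())
E
```

```text
pics
scene 57.68012188104781 328.92852033890597 194.40465194476764 [-0.01931288  0.          0.          0.          0.        ] [[-0.50881879  0.86076699  0.01355074]
 [ 0.56523748  0.34591428 -0.74889912]
 [-0.64931504 -0.37339456 -0.66254545]] [ 195.61657881 -169.43035325 1490.05146238]
top 52.01317926171817 316.7766019918143 206.3571859080673 [0.01142551 0.         0.         0.         0.        ] [[-0.029457   -0.9995633  -0.00234294]
 [-0.98689865  0.0294556  -0.1586298 ]
 [ 0.15862954 -0.00236051 -0.98733535]] [  47.51371928  408.29035132 1477.17928365]
{'clock': 0.1, 'qpos': array([-1.17940936e+00,  3.53585350e-01,  1.63407401e+00, -1.34555541e-05,
        1.15516727e+00, -2.38332716e-03]), 'qvel': array([-0.00045399, -0.00162955, -0.00084262,  0.00239674,  0.00229689,
        0.00015028]), 'joint_efforts': array([ 2.61143538e-05, -6.06356335e+01, -3.42817605e+01,  6.85057353e-05,
        3.91514550e-03,  3.40767849e-05]), 'eef_pos': array([ 239.64295878, -576.78187741,  238.626605  ]), 'tcp_rot': array([-3.14035865e+00,  9.36226693e-06,  3.93775743e-01]), 'contact_force': array([0.30987457, 0.3907964 , 0.35609703]), 'wrist_torque': array([-0.04887711,  0.01790125,  0.00928348]), 'grasp_force': 0.0, 'opening': 0.998586294789419}
```

View pics/scene0.png

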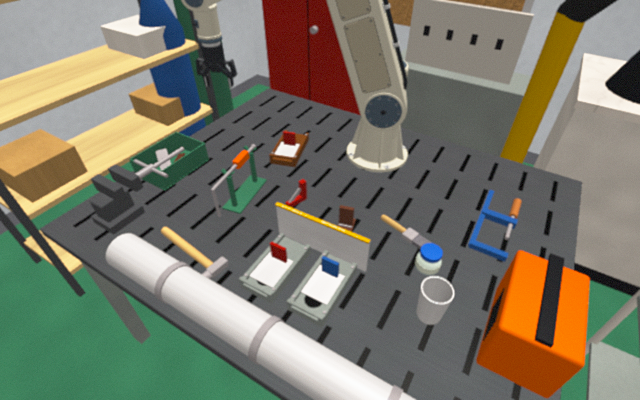

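View pics/top0.png

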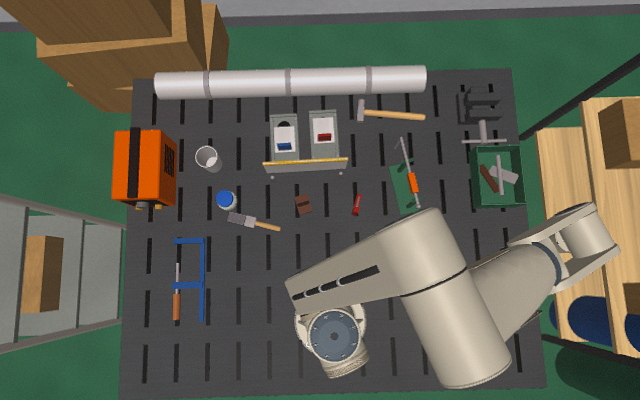

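The scene view shows the hook, cradle, guard and both gates. In the top view, the handle is near (412,183), the bend near (402,140), the yellow guard edge runs from (263,163) to (347,159), the red paddle is near (323,137) and the blue one near (284,147). I'll zoom in to measure.

```bash
python3 - <<'E'
import cv2,pickle
d=pickle.load(open("f0.pkl","rb"))
for n,(x0,y0,w,h) in dict(top=(255,100,180,120),scene=(205,130,170,160)).items():
    s=4.4 if n=="top" else 3.7
    s=4 if n=="top" else 3.5
    c=d[n]["img"][y0:y0+h,x0:x0+w,::-1]
    cv2.imwrite(f"pics/{n}crop.png",cv2.resize(c,None,fx=s,fy=s,interpolation=cv2.INTER_CUBIC))
E
```

```text
(no output)
```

View pics/topcrop.png

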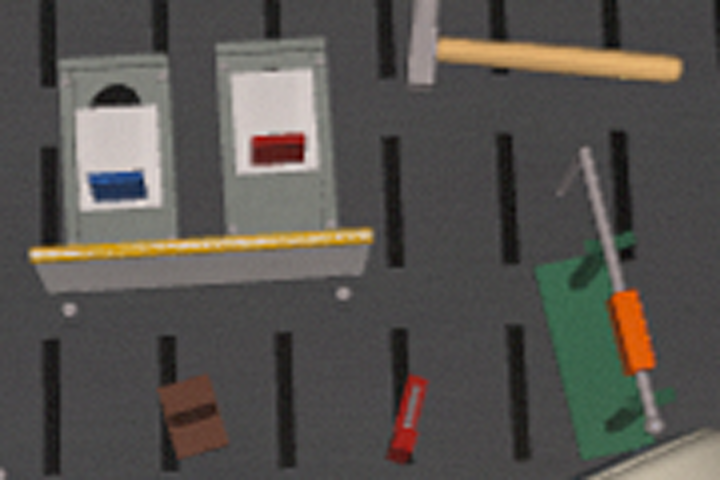

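View pics/scenecrop.png

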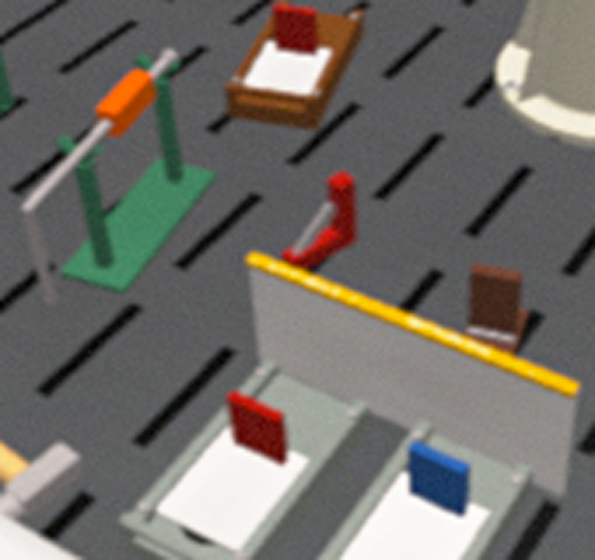

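The crops show everything needed. In the top crop: bend (586,150), tip (560,193), rod back end (655,425), guard top ends (32,254) and (371,236), red paddle top about (279,141). In the scene crop: bend (28,207), tip (52,300), back end (170,55), guard ends (250,258) and (577,388).

```bash
cat >h.py <<'E'
import numpy as np,cv2,pickle
from scipy.optimize import least_squares
OFF=dict(top=(255,100,4),scene=(205,130,3.5))
def px(n,u,v):
    x,y,s=OFF[n];return np.array([(u+.5)/s-.5+x,(v+.5)/s-.5+y])
def proj(f,X):
    h=f["img"].shape[0];F=h/2/np.tan(np.radians(f["vertical_fov"])/2)
    K=np.array([[F,0,f["cx"]],[0,F,f["cy"]],[0,0,1]])
    return cv2.projectPoints(np.float64(X).reshape(-1,1,3),cv2.Rodrigues(f["R"])[0],f["t"],K,f["D"])[0][:,0]
def pose(p,L):
    c,s=np.cos(p[2]),np.sin(p[2]);L=np.float64(L)
    return np.c_[p[0]+c*L[:,0]-s*L[:,1],p[1]+s*L[:,0]+c*L[:,1],L[:,2]+(p[3] if len(p)>3 else 0)]
def fit(d,obs,p0):
    # obs: (view,(px),local)
    def r(p): return np.concatenate([proj(d[n],pose(p,[l]))[0]-q for n,q,l in obs])
    s=least_squares(r,p0,x_scale=[100,100,1,100][:len(p0)],loss="soft_l1");return s.x,r(s.x).reshape(-1,2).round(1)
E
python3 - <<'E'
from h import *
d=pickle.load(open("f0.pkl","rb"))
C=lambda l:[(n,px(n,*q),x) for n,q,x in l]
hook=C([("top",(586,150),(165,0,145)),("top",(560,193),(165,0,30)),("top",(655,427),(-80,0,145)),("top",(634,332),(0,0,155)),
 ("scene",(28,207),(165,0,145)),("scene",(52,302),(165,0,30)),("scene",(170,55),(-80,0,145)),("scene",(127,101),(0,0,145))])
for p0 in([500,-250,0.2],[500,-250,.2,0]): print("hook",*fit(d,hook,p0))
g=C([("top",(31,254),(0,150,130)),("top",(373,236),(0,-150,130)),("scene",(249,259),(0,-150,130)),("scene",(578,388),(0,150,130))])
print("guard",*fit(d,g,[550,50,0.]))
gp,_=fit(d,g,[550,50,0.]);ga=gp[2]
for n,a in dict(red=[("top",(279,141)),("scene",(258,411))],blue=[("top",(117,176)),("scene",(438,457))]).items():
    o=C([(v,q,(0,0,0)) for v,q in a])
    p,r=fit(d,o,[650,0,0,90]);c,s=np.cos(ga),np.sin(ga);e=p[:2]-gp[:2]
    print(n,p,r,"guard frame",c*e[0]+s*e[1],-s*e[0]+c*e[1])
    o=C([(v,q,(0,0,90)) for v,q in a])
    p,r=fit(d,o,[650,0,0]);e=p[:2]-gp[:2]
    print(n,p,r,"guard frame",c*e[0]+s*e[1],-s*e[0]+c*e[1])
E
```

```text
hook [ 4.62027463e+02 -2.95254619e+02  1.78063403e-01] [[-0.   0.9]
 [ 0.4  0. ]
 [-0.1 -0.6]
 [ 0.1 -0. ]
 [-0.  -0.1]
 [ 0.2 -0. ]
 [-0.2  0.6]
 [ 0.2  0.1]]
hook [ 4.62207287e+02 -2.94900053e+02  1.78338902e-01  9.17399216e-01] [[-0.1  0.8]
 [ 0.3 -0.1]
 [-0.2 -0.7]
 [ 0.  -0.1]
 [-0.  -0.2]
 [ 0.2 -0.2]
 [-0.2  0.4]
 [ 0.2 -0.1]]
guard [5.57516131e+02 7.22954720e+01 3.49751918e-02] [[-0.2  0.2]
 [-0.2 -0.7]
 [ 0.2 -0.9]
 [-0.3  0. ]]
red [665.04651767   1.16578906   0.          81.97061352] [[-0.3  0.2]
 [-0.3 -0. ]] guard frame 104.97735683613723 -74.84631138397037
red [665.89830503   3.01861964   0.        ] [[-0.8 -0.7]
 [-0.2 -1.5]] guard frame 105.89341315869588 -73.02439929337119
blue [6.34708771e+02 1.48807390e+02 4.30414776e-18 8.82390343e+01] [[-0.2  0.1]
 [-0.1 -0. ]] guard frame 79.82090440075504 73.76584832422944
blue [635.13843506 149.1125091    0.        ] [[-0.3 -0.2]
 [-0.1 -0.3]] guard frame 80.26097512777979 74.05575660591182
```

Emit:
step_arm(
  motion=[
    {"claw": 85,"turn": 0.108,"delta_pos": [0,0,0]},
    {"claw": 85,"turn": 0.108,"delta_pos": [0,0,0]},
    {"claw": 85,"turn": 0,"delta_pos": [22.4,-19.8,0]},
    {"claw": 85,"turn": 0,"delta_pos": [22.4,-19.8,0]},
    {"claw": 85,"turn": 0,"delta_pos": [22.4,-19.8,0]},
    {"claw": 85,"turn": 0,"delta_pos": [22.4,-19.8,0]},
    {"claw": 85,"turn": 0,"delta_pos": [22.4,-19.8,0]},
    {"claw": 85,"turn": 0,"delta_pos": [22.4,-19.8,0]},
  ],
)

```text
clock: 0.77
eef_pos: [351.6, -435.1, 239.0]
tcp_rot: [-3.141, 0.0, 0.178]
contact_force: [0.6, 0.2, -0.2]
opening: 0.994
grasp_force: 0.0
```

Emit:
step_arm(
  motion=[
    {"claw": 85,"turn": 0,"delta_pos": [22.4,-19.8,0]},
    {"claw": 85,"turn": 0,"delta_pos": [22.4,-19.8,0]},
    {"claw": 85,"turn": 0,"delta_pos": [22.4,-19.8,0]},
    {"claw": 85,"turn": 0,"delta_pos": [22.4,-19.8,0]},
    {"claw": 85,"turn": 0,"delta_pos": [22.4,-19.8,0]},
    {"claw": 85,"turn": 0,"delta_pos": [22.4,-19.8,0]},
    {"claw": 85,"turn": 0,"delta_pos": [0,0,0]},
    {"claw": 85,"turn": 0,"delta_pos": [0,0,0]},
  ],
)

```text
clock: 1.43
eef_pos: [462.9, -294.6, 239.0]
tcp_rot: [-3.141, 0.0, 0.181]
contact_force: [-0.6, -0.7, 0.4]
opening: 0.995
grasp_force: 0.0
```

Emit:
step_arm(
  motion=[
    {"claw": 85,"turn": 0,"delta_pos": [0,0,20]},
    {"claw": 85,"turn": 0,"delta_pos": [0,0,20]},
    {"claw": 85,"turn": 0,"delta_pos": [0,0,20]},
    {"claw": 85,"turn": 0,"delta_pos": [0,0,20]},
    {"claw": 85,"turn": 0,"delta_pos": [0,0,15]},
    {"claw": 85,"turn": 0,"delta_pos": [0,0,10]},
    {"claw": 85,"turn": 0,"delta_pos": [0,0,0]},
    {"claw": 85,"turn": 0,"delta_pos": [0,0,0]},
  ],
)

```text
clock: 2.1
eef_pos: [461.8, -296.3, 134.2]
tcp_rot: [-3.141, 0.001, 0.177]
contact_force: [0.5, -0.1, 0.3]
opening: 0.994
grasp_force: 0.0
```

Emit:
step_arm(
  motion=[
    {"claw": 40,"turn": 0,"delta_pos": [0,0,0]},
    {"claw": 36,"turn": 0,"delta_pos": [0,0,0]},
    {"claw": 32,"turn": 0,"delta_pos": [0,0,0]},
    {"claw": 28,"turn": 0,"delta_pos": [0,0,0]},
    {"claw": 24,"turn": 0,"delta_pos": [0,0,0]},
    {"claw": 15,"turn": 0,"delta_pos": [0,0,0]},
    {"claw": 10,"turn": 0,"delta_pos": [0,0,0]},
    {"claw": 0,"turn": 0,"delta_pos": [0,0,0]},
  ],
  force=110,
)

```text
clock: 2.77
eef_pos: [462.2, -294.5, 134.9]
tcp_rot: [-3.14, -0.0, 0.177]
contact_force: [-0.8, 8.5, 8.6]
opening: 0.242
grasp_force: 107.2
```

Emit:
step_arm(
  motion=[
    {"claw": 0,"turn": 0,"delta_pos": [0,0,-8]},
    {"claw": 0,"turn": 0,"delta_pos": [0,0,-16]},
    {"claw": 0,"turn": 0,"delta_pos": [0,0,-22]},
    {"claw": 0,"turn": 0,"delta_pos": [0,0,-24]},
    {"claw": 0,"turn": 0,"delta_pos": [0,0,-24]},
    {"claw": 0,"turn": 0,"delta_pos": [0,0,-22]},
    {"claw": 0,"turn": 0,"delta_pos": [0,0,-14]},
    {"claw": 0,"turn": 0,"delta_pos": [0,0,0]},
  ],
)

```text
clock: 3.43
eef_pos: [463.7, -296.8, 267.9]
tcp_rot: [3.138, -0.004, 0.178]
contact_force: [0.2, -0.4, -1.5]
opening: 0.241
grasp_force: 107.5
```

Emit:
step_arm(
  motion=[
    {"claw": 0,"turn": 0.047,"delta_pos": [0,0,0]},
    {"claw": 0,"turn": 0.047,"delta_pos": [0,0,0]},
    {"claw": 0,"turn": 0.047,"delta_pos": [0,0,0]},
    {"claw": 0,"turn": 0,"delta_pos": [4,-15,0]},
    {"claw": 0,"turn": 0,"delta_pos": [7,-28,0]},
    {"claw": 0,"turn": 0,"delta_pos": [8,-30,0]},
    {"claw": 0,"turn": 0,"delta_pos": [8,-30,0]},
    {"claw": 0,"turn": 0,"delta_pos": [8,-30,0]},
  ],
)

```text
clock: 4.1
eef_pos: [491.9, -160.3, 263.2]
tcp_rot: [-3.141, 0.001, 0.036]
contact_force: [0.7, -0.1, -1.6]
opening: 0.241
grasp_force: 107.7
```

Emit:
step_arm(
  motion=[
    {"claw": 0,"turn": 0,"delta_pos": [8,-30,0]},
    {"claw": 0,"turn": 0,"delta_pos": [8,-30,0]},
    {"claw": 0,"turn": 0,"delta_pos": [8,-30,0]},
    {"claw": 0,"turn": 0,"delta_pos": [7,-30,0]},
    {"claw": 0,"turn": 0,"delta_pos": [5,-22,0]},
    {"claw": 0,"turn": 0,"delta_pos": [2,-14,0]},
    {"claw": 0,"turn": 0,"delta_pos": [0,0,0]},
    {"claw": 0,"turn": 0,"delta_pos": [0,0,0]},
  ],
)

```text
clock: 4.77
eef_pos: [524.2, -3.9, 263.3]
tcp_rot: [3.141, 0.002, 0.039]
contact_force: [0.5, -0.3, -1.6]
opening: 0.245
grasp_force: 107.8
```

```bash
python3 - <<'E'
from rig import *
import cv2,pickle
d={n:grab_frame(n) for n in("scene","top")};pickle.dump(d,open("f1.pkl","wb"))
a=cv2.resize(d["scene"]["img"][130:290,205:375],None,fx=2.3,fy=2.3,interpolation=2)
b=cv2.resize(d["top"]["img"][100:220,255:435],None,fx=2.3,fy=2.3,interpolation=2)
b=cv2.copyMakeBorder(b,0,a.shape[0]-b.shape[0],0,0,0)
cv2.imwrite("pics/p1.png",cv2.hconcat([a,b])[...,::-1])
s=sense();print(s["eef_pos"],s["tcp_rot"],s["contact_force"],s["wrist_torque"],s["clock"])
E
```

```text
[524.23258747  -4.96163547 263.6919425 ] [3.14120672e+00 9.95254975e-04 3.67184741e-02] [ 0.19970027 -0.1654711  -1.87521902] [-0.00679278  0.1157244  -0.031294  ] 4.8667
```

View pics/p1.png

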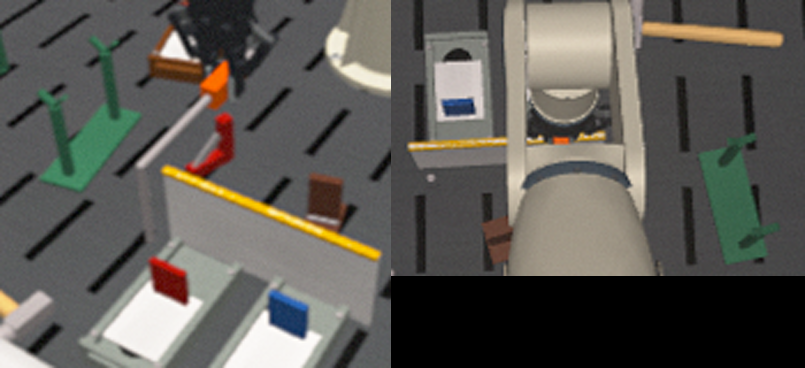

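The hook is held level. In the combined picture's scene crop, the bend is at (141,168) and the tip at (153,238). I'll check these against the predicted pose.

```bash
python3 - <<'E'
from h import *
d=pickle.load(open("f1.pkl","rb"))
p=[524.2,-4.4,.037]
L=[(165,0,274.5),(165,0,159.5),(0,0,274.5)]
X=pose(p,L);print(X);q=proj(d["scene"],X)
print(((q-[205,130]+.5)*2.3).round(1))
OFF["scene"]=(205,130,2.3)
o=[("scene",px("scene",141,168),(165,0,115.)),("scene",px("scene",153,240),(165,0,0.))]
print(fit(d,[("scene",a,(0,0,l[2])) for _,a,l in o],[689,0,0,160]))
E
```

```text
[[689.08707038   1.70360714 274.5       ]
 [689.08707038   1.70360714 159.5       ]
 [524.2         -4.4        274.5       ]]
[[140.8 163.9]
 [151.2 239.5]
 [224.9  80.2]]
(array([ 6.69695024e+02, -1.49093645e+01, -2.64092581e-02,  1.29890825e+02]), array([[ 0.4, -0.1],
       [-0.5,  0.1]]))
```

Emit:
step_arm(
  motion=[
    {"claw": 0,"turn": 0,"delta_pos": [0,0,8]},
    {"claw": 0,"turn": 0,"delta_pos": [0,0,16]},
    {"claw": 0,"turn": 0,"delta_pos": [0,0,20]},
    {"claw": 0,"turn": 0,"delta_pos": [0,0,20]},
    {"claw": 0,"turn": 0,"delta_pos": [0,0,18]},
    {"claw": 0,"turn": 0,"delta_pos": [0,0,14]},
    {"claw": 0,"turn": 0,"delta_pos": [0,0,8]},
    {"claw": 0,"turn": 0,"delta_pos": [0,0,0]},
  ],
)

```text
clock: 5.53
eef_pos: [523.3, -5.0, 158.2]
tcp_rot: [-3.142, 0.003, 0.036]
contact_force: [0.2, -0.4, -0.7]
opening: 0.24
grasp_force: 107.8
```

Emit:
step_arm(
  motion=[
    {"claw": 0,"turn": 0,"delta_pos": [0,0,0]},
    {"claw": 0,"turn": 0,"delta_pos": [0,0,0]},
  ],
)

```text
clock: 5.7
eef_pos: [525.2, -4.6, 161.0]
tcp_rot: [3.142, -0.001, 0.036]
contact_force: [-0.4, 0.2, -1.3]
opening: 0.241
grasp_force: 107.8
```

Emit:
step_arm(
  motion=[
    {"claw": 0,"turn": 0,"delta_pos": [-2,0,0]},
    {"claw": 0,"turn": 0,"delta_pos": [-3,0,0]},
    {"claw": 0,"turn": 0,"delta_pos": [-3,0,0]},
    {"claw": 0,"turn": 0,"delta_pos": [-2,0,0]},
    {"claw": 0,"turn": 0,"delta_pos": [-2,0,0]},
    {"claw": 0,"turn": 0,"delta_pos": [-2,0,0]},
    {"claw": 0,"turn": 0,"delta_pos": [-2,0,0]},
    {"claw": 0,"turn": 0,"delta_pos": [-2,0,0]},
  ],
)

```text
clock: 6.37
eef_pos: [506.9, -4.9, 160.4]
tcp_rot: [3.142, -0.001, 0.037]
contact_force: [1.9, -0.3, -3.3]
opening: 0.242
grasp_force: 107.7
```

Emit:
step_arm(
  motion=[
    {"claw": 0,"turn": 0,"delta_pos": [-2,0,0]},
    {"claw": 0,"turn": 0,"delta_pos": [-2,0,0]},
    {"claw": 0,"turn": 0,"delta_pos": [-2,0,0]},
    {"claw": 0,"turn": 0,"delta_pos": [-2,0,0]},
    {"claw": 0,"turn": 0,"delta_pos": [-2,0,0]},
    {"claw": 0,"turn": 0,"delta_pos": [-2,0,0]},
  ],
)

```text
clock: 6.87
eef_pos: [494.6, -5.3, 160.3]
tcp_rot: [-3.142, -0.0, 0.037]
contact_force: [2.4, 0.1, -2.6]
opening: 0.243
grasp_force: 107.6
```

```bash
python3 - <<'E'
from rig import *
import cv2,pickle
f=grab_frame("scene");pickle.dump({"scene":f},open("f2.pkl","wb"))
cv2.imwrite("pics/p2.png",cv2.resize(f["img"][130:290,205:375],None,fx=3.5,fy=3.5,interpolation=2)[...,::-1])
s=sense();print(s["eef_pos"],s["tcp_rot"],s["contact_force"],s["wrist_torque"],s["clock"])
E
```

```text
[494.12574166  -5.36154306 160.26544737] [-3.14153018e+00  3.37116623e-04  3.68340381e-02] [ 0.90359268 -0.26155476 -1.74542325] [ 0.1161316  -0.27217015  0.07234605] 6.9167
```

View pics/p2.png

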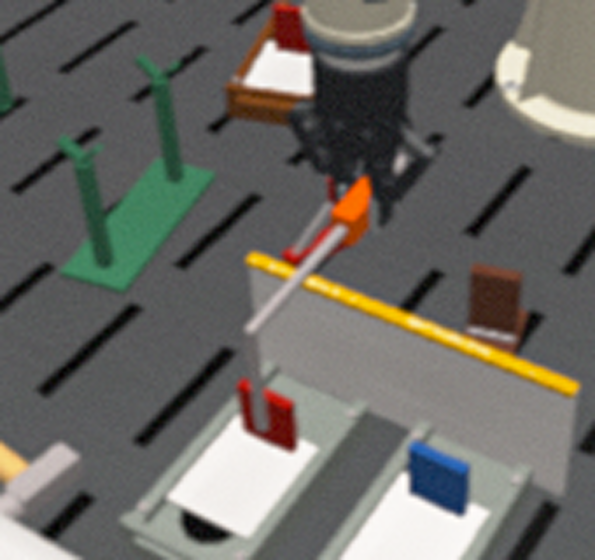

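The leg stands behind the red paddle at crop (258,420), and the paddle has begun to follow with about 2 N of drag.

Emit:
step_arm(
  motion=[
    {"claw": 0,"turn": 0,"delta_pos": [-2,0,0]},
    {"claw": 0,"turn": 0,"delta_pos": [-2,0,0]},
    {"claw": 0,"turn": 0,"delta_pos": [-2,0,0]},
    {"claw": 0,"turn": 0,"delta_pos": [-2,0,0]},
    {"claw": 0,"turn": 0,"delta_pos": [-2,0,0]},
    {"claw": 0,"turn": 0,"delta_pos": [-2,0,0]},
    {"claw": 0,"turn": 0,"delta_pos": [-2,0,0]},
    {"claw": 0,"turn": 0,"delta_pos": [-2,0,0]},
  ],
)

```text
clock: 7.58
eef_pos: [478.5, -6.0, 160.3]
tcp_rot: [-3.142, -0.0, 0.037]
contact_force: [2.2, 1.0, -2.8]
opening: 0.246
grasp_force: 107.6
```

Emit:
step_arm(
  motion=[
    {"claw": 0,"turn": 0,"delta_pos": [-1,0,0]},
    {"claw": 0,"turn": 0,"delta_pos": [-1,0,0]},
  ],
)

```text
clock: 7.75
eef_pos: [476.6, -6.1, 160.3]
tcp_rot: [-3.142, -0.0, 0.037]
contact_force: [1.9, 0.4, -2.1]
opening: 0.242
grasp_force: 107.6
```

Emit:
step_arm(
  motion=[
    {"claw": 0,"turn": 0,"delta_pos": [-1,0,0]},
    {"claw": 0,"turn": 0,"delta_pos": [-1,0,0]},
  ],
)

```text
clock: 7.92
eef_pos: [474.7, -6.1, 160.3]
tcp_rot: [-3.142, -0.0, 0.037]
contact_force: [1.9, 1.8, -2.5]
opening: 0.242
grasp_force: 107.6
```

Emit:
step_arm(
  motion=[
    {"claw": 0,"turn": 0,"delta_pos": [-1,0,0]},
  ],
)

```text
clock: 8.0
eef_pos: [473.6, -6.1, 160.3]
tcp_rot: [-3.142, -0.0, 0.037]
contact_force: [1.8, 0.9, -2.8]
opening: 0.237
grasp_force: 107.6
```

Emit:
step_arm(
  motion=[
    {"claw": 0,"turn": 0,"delta_pos": [-1,0,0]},
  ],
)

```text
clock: 8.08
eef_pos: [472.6, -6.2, 160.3]
tcp_rot: [-3.142, -0.0, 0.037]
contact_force: [1.9, 0.6, -2.8]
opening: 0.237
grasp_force: 107.6
```

Emit:
step_arm(
  motion=[
    {"claw": 0,"turn": 0,"delta_pos": [-1,0,0]},
  ],
)

```text
clock: 8.17
eef_pos: [471.6, -6.2, 160.3]
tcp_rot: [-3.142, -0.0, 0.037]
contact_force: [1.7, 0.5, -2.7]
opening: 0.241
grasp_force: 107.6
```

Emit:
step_arm(
  motion=[
    {"claw": 0,"turn": 0,"delta_pos": [-1,0,0]},
  ],
)

```text
clock: 8.25
eef_pos: [470.6, -6.2, 160.3]
tcp_rot: [-3.142, -0.0, 0.037]
contact_force: [2.2, 1.2, -2.4]
opening: 0.242
grasp_force: 107.6
```

Emit:
step_arm(
  motion=[
    {"claw": 0,"turn": 0,"delta_pos": [-1,0,0]},
  ],
)

```text
clock: 8.33
eef_pos: [469.6, -6.3, 160.3]
tcp_rot: [3.142, 0.0, 0.037]
contact_force: [1.8, 1.1, -2.7]
opening: 0.242
grasp_force: 107.6
```

Emit:
step_arm(
  motion=[
    {"claw": 0,"turn": 0,"delta_pos": [-1,0,0]},
  ],
)

```text
clock: 8.42
eef_pos: [468.6, -6.3, 160.3]
tcp_rot: [-3.142, 0.0, 0.037]
contact_force: [2.2, 1.0, -2.5]
opening: 0.242
grasp_force: 107.6
```

Emit:
step_arm(
  motion=[
    {"claw": 0,"turn": 0,"delta_pos": [-1,0,0]},
  ],
)

```text
clock: 8.5
eef_pos: [467.6, -6.4, 160.3]
tcp_rot: [-3.142, 0.0, 0.037]
contact_force: [2.0, 1.2, -2.2]
opening: 0.244
grasp_force: 107.6
```

Emit:
step_arm(
  motion=[
    {"claw": 0,"turn": 0,"delta_pos": [-1,0,0]},
  ],
)

```text
clock: 8.58
eef_pos: [466.6, -6.4, 160.3]
tcp_rot: [-3.142, 0.0, 0.037]
contact_force: [1.7, 0.9, -1.8]
opening: 0.247
grasp_force: 107.6
```

Emit:
step_arm(
  motion=[
    {"claw": 0,"turn": 0,"delta_pos": [-1,0,0]},
  ],
)

```text
clock: 8.67
eef_pos: [465.6, -6.5, 160.3]
tcp_rot: [-3.142, 0.0, 0.037]
contact_force: [1.3, 2.0, -2.5]
opening: 0.241
grasp_force: 107.6
```

Emit:
step_arm(
  motion=[
    {"claw": 0,"turn": 0,"delta_pos": [-1,0,0]},
  ],
)

```text
clock: 8.75
eef_pos: [464.6, -6.5, 160.3]
tcp_rot: [-3.142, -0.0, 0.037]
contact_force: [1.8, 1.5, -2.7]
opening: 0.239
grasp_force: 107.6
```

Emit:
step_arm(
  motion=[
    {"claw": 0,"turn": 0,"delta_pos": [-1,0,0]},
  ],
)

```text
clock: 8.83
eef_pos: [463.8, -6.5, 160.3]
tcp_rot: [3.142, -0.0, 0.037]
contact_force: [6.5, 1.7, -5.3]
opening: 0.238
grasp_force: 107.6
```

Emit:
step_arm(
  motion=[
    {"claw": 0,"turn": 0,"delta_pos": [0,0,0]},
  ],
)

```text
clock: 8.92
eef_pos: [463.8, -6.5, 160.3]
tcp_rot: [3.142, -0.0, 0.037]
contact_force: [3.9, 1.1, -3.2]
opening: 0.238
grasp_force: 107.8
```

Emit:
step_arm(
  motion=[
    {"claw": 0,"turn": 0,"delta_pos": [-0.6,0,0]},
  ],
)

```text
clock: 9.0
eef_pos: [463.7, -6.6, 160.4]
tcp_rot: [3.142, -0.001, 0.037]
contact_force: [7.7, 1.4, -5.4]
opening: 0.24
grasp_force: 107.6
```

Emit:
step_arm(
  motion=[
    {"claw": 0,"turn": 0,"delta_pos": [-0.3,0,0]},
    {"claw": 0,"turn": 0,"delta_pos": [0,0,0]},
  ],
)

```text
clock: 9.17
eef_pos: [463.8, -6.6, 160.4]
tcp_rot: [3.141, -0.002, 0.037]
contact_force: [7.0, 1.2, -6.9]
opening: 0.241
grasp_force: 107.6
```

Emit:
step_arm(
  motion=[
    {"claw": 0,"turn": 0,"delta_pos": [-0.4,0,0]},
    {"claw": 0,"turn": 0,"delta_pos": [0,0,0]},
    {"claw": 0,"turn": 0,"delta_pos": [0,0,0]},
  ],
)

```text
clock: 9.42
eef_pos: [463.8, -6.6, 160.5]
tcp_rot: [3.142, -0.003, 0.037]
contact_force: [7.9, 1.8, -7.3]
opening: 0.245
grasp_force: 107.7
```

Emit:
step_arm(
  motion=[
    {"claw": 0,"turn": 0,"delta_pos": [-0.4,0,0]},
    {"claw": 0,"turn": 0,"delta_pos": [0,0,0]},
    {"claw": 0,"turn": 0,"delta_pos": [0,0,0]},
  ],
)

```text
clock: 9.67
eef_pos: [463.8, -6.6, 160.5]
tcp_rot: [3.141, -0.003, 0.037]
contact_force: [10.0, 1.5, -9.5]
opening: 0.242
grasp_force: 107.7
```

Emit:
step_arm(
  motion=[
    {"claw": 0,"turn": 0,"delta_pos": [0,0,0]},
    {"claw": 0,"turn": 0,"delta_pos": [0,0,0]},
    {"claw": 0,"turn": 0,"delta_pos": [0,0,0]},
    {"claw": 0,"turn": 0,"delta_pos": [0,0,0]},
    {"claw": 0,"turn": 0,"delta_pos": [0,0,0]},
    {"claw": 0,"turn": 0,"delta_pos": [0,0,0]},
    {"claw": 0,"turn": 0,"delta_pos": [0,0,0]},
    {"claw": 0,"turn": 0,"delta_pos": [0,0,0]},
  ],
)

```text
clock: 10.33
eef_pos: [463.7, -6.6, 160.5]
tcp_rot: [3.142, -0.003, 0.037]
contact_force: [9.5, 1.1, -9.3]
opening: 0.242
grasp_force: 107.7
```

Emit:
step_arm(
  motion=[
    {"claw": 0,"turn": 0,"delta_pos": [0,0,0]},
    {"claw": 0,"turn": 0,"delta_pos": [0,0,0]},
    {"claw": 0,"turn": 0,"delta_pos": [0,0,0]},
    {"claw": 0,"turn": 0,"delta_pos": [0,0,0]},
    {"claw": 0,"turn": 0,"delta_pos": [0,0,0]},
    {"claw": 0,"turn": 0,"delta_pos": [0,0,0]},
    {"claw": 0,"turn": 0,"delta_pos": [0,0,0]},
    {"claw": 0,"turn": 0,"delta_pos": [0,0,0]},
  ],
)

```text
clock: 11.0
eef_pos: [463.7, -6.6, 160.5]
tcp_rot: [3.141, -0.003, 0.037]
contact_force: [10.4, 2.5, -9.6]
opening: 0.243
grasp_force: 107.7
```

```bash
python3 - <<'E'
from rig import *
import cv2,pickle
f=grab_frame("scene");pickle.dump({"scene":f},open("f3.pkl","wb"))
cv2.imwrite("pics/p3.png",cv2.resize(f["img"][130:290,205:375],None,fx=3.5,fy=3.5,interpolation=2)[...,::-1])
s=sense();print(s["eef_pos"],s["tcp_rot"],s["contact_force"],s["wrist_torque"],s["clock"])
E
```

```text
[463.76246219  -6.59443804 160.48185517] [ 3.14143909 -0.00343994  0.03675437] [10.59626716  1.93330804 -8.77404751] [ 0.26709612 -1.18187805  0.13550871] 11.05
```

View pics/p3.png

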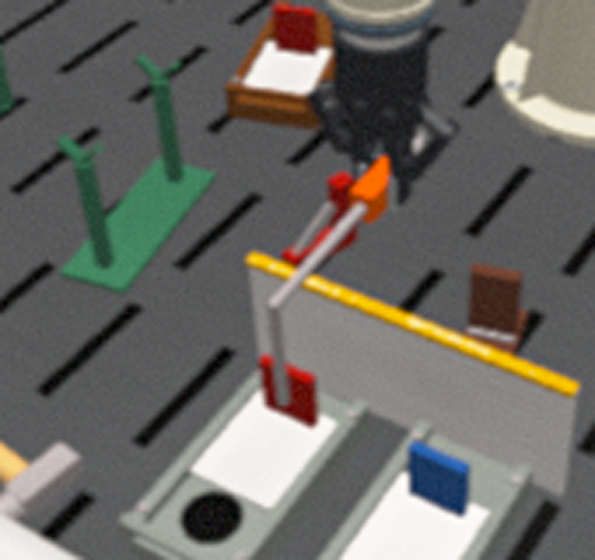

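The paddle is drawn up to the guard, with its top at crop (290,375). The opening is exposed at (210,515), the leg is still behind the paddle and the blue gate hasn't moved. The 10 N hold lasted about 1.4 s, so I'll back off and lift.

Emit:
step_arm(
  motion=[
    {"claw": 0,"turn": 0,"delta_pos": [1,0,0]},
    {"claw": 0,"turn": 0,"delta_pos": [2,0,0]},
    {"claw": 0,"turn": 0,"delta_pos": [4,0,0]},
    {"claw": 0,"turn": 0,"delta_pos": [4,0,0]},
    {"claw": 0,"turn": 0,"delta_pos": [4,0,0]},
    {"claw": 0,"turn": 0,"delta_pos": [3,0,0]},
    {"claw": 0,"turn": 0,"delta_pos": [0,0,-5]},
    {"claw": 0,"turn": 0,"delta_pos": [0,0,-10]},
  ],
)

```text
clock: 11.72
eef_pos: [479.2, -5.9, 174.8]
tcp_rot: [-3.141, 0.003, 0.037]
contact_force: [-0.0, -0.2, -1.6]
opening: 0.241
grasp_force: 108.6
```

Emit:
step_arm(
  motion=[
    {"claw": 0,"turn": 0,"delta_pos": [0,0,-16]},
    {"claw": 0,"turn": 0,"delta_pos": [0,0,-20]},
    {"claw": 0,"turn": 0,"delta_pos": [0,0,-20]},
    {"claw": 0,"turn": 0,"delta_pos": [0,0,-20]},
    {"claw": 0,"turn": 0,"delta_pos": [0,0,-16]},
    {"claw": 0,"turn": 0,"delta_pos": [0,0,-8]},
    {"claw": 0,"turn": 0,"delta_pos": [0,0,0]},
    {"claw": 0,"turn": 0,"delta_pos": [0,0,0]},
  ],
)

```text
clock: 12.38
eef_pos: [479.8, -5.9, 275.4]
tcp_rot: [3.142, -0.001, 0.037]
contact_force: [0.6, 0.0, -2.2]
opening: 0.236
grasp_force: 108.6
```

```bash
python3 - <<'E'
from rig import *
import cv2,pickle
f=grab_frame("scene");pickle.dump({"scene":f},open("f4.pkl","wb"))
cv2.imwrite("pics/p4.png",cv2.resize(f["img"][130:290,205:375],None,fx=3.5,fy=3.5,interpolation=2)[...,::-1])
s=sense();print(s["eef_pos"],s["tcp_rot"],s["contact_force"],s["wrist_torque"],s["clock"])
E
```

```text
[479.45015159  -5.9179165  274.70402475] [-3.14153796e+00  8.47257341e-04  3.67934701e-02] [-0.53364689 -0.56943999 -2.08070804] [0.04717971 0.08367943 0.01509565] 12.4333
```

View pics/p4.png

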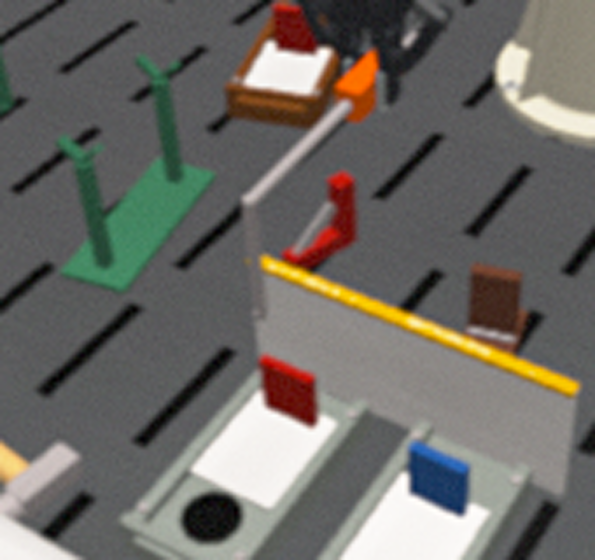

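The red gate stays open and the hook is clear, with its bend at (247,201) and tip at (260,316). Next I'll check whether the hook has pitched in the grip.

```bash
python3 - <<'E'
from h import *
d=pickle.load(open("f4.pkl","rb"))["scene"]
c,s=np.cos(.037),np.sin(.037)
for pitch in(-.06,-.03,0,.03,.06):   # + = bend up
    L=[]
    for x,z in((165,0),(165,-115),(40,0)):
        L.append((x*np.cos(pitch)-z*np.sin(pitch),0,x*np.sin(pitch)+z*np.cos(pitch)+286))
    q=(proj(d,pose([479.6,-5.9,.037],L))-[205,130]+.5)*3.5
    print(pitch,q.round(0).tolist())
E
```

```text
-0.06 [[252.0, 210.0], [270.0, 319.0], [345.0, 109.0]]
-0.03 [[251.0, 205.0], [266.0, 317.0], [345.0, 108.0]]
0 [[251.0, 199.0], [263.0, 316.0], [345.0, 107.0]]
0.03 [[250.0, 194.0], [260.0, 314.0], [345.0, 105.0]]
0.06 [[250.0, 188.0], [257.0, 312.0], [345.0, 104.0]]
```

The pitch is about 0, so I'm returning to the cradle.

Emit:
step_arm(
  motion=[
    {"claw": 0,"turn": 0,"delta_pos": [-1,15,0]},
    {"claw": 0,"turn": 0,"delta_pos": [-3,28,0]},
    {"claw": 0,"turn": 0,"delta_pos": [-3,30,0]},
    {"claw": 0,"turn": 0,"delta_pos": [-3,30,0]},
    {"claw": 0,"turn": 0,"delta_pos": [-3,30,0]},
    {"claw": 0,"turn": 0,"delta_pos": [-3,30,0]},
    {"claw": 0,"turn": 0,"delta_pos": [-3,30,0]},
    {"claw": 0,"turn": 0,"delta_pos": [-3,30,0]},
  ],
)

```text
clock: 13.1
eef_pos: [465.2, -230.8, 273.8]
tcp_rot: [-3.14, 0.002, 0.037]
contact_force: [0.1, 1.2, -1.9]
opening: 0.238
grasp_force: 108.6
```

Emit:
step_arm(
  motion=[
    {"claw": 0,"turn": 0,"delta_pos": [-3,30,0]},
    {"claw": 0,"turn": 0,"delta_pos": [-2,20,0]},
    {"claw": 0,"turn": 0,"delta_pos": [-1,15,0]},
    {"claw": 0,"turn": -0.047,"delta_pos": [0,0,0]},
    {"claw": 0,"turn": -0.047,"delta_pos": [0,0,0]},
    {"claw": 0,"turn": -0.047,"delta_pos": [0,0,0]},
    {"claw": 0,"turn": 0,"delta_pos": [0,0,0]},
    {"claw": 0,"turn": 0,"delta_pos": [0,0,0]},
  ],
)

```text
clock: 13.77
eef_pos: [462.4, -294.3, 274.4]
tcp_rot: [-3.14, 0.001, 0.177]
contact_force: [0.6, -0.1, -2.1]
opening: 0.243
grasp_force: 108.5
```

```bash
python3 - <<'E'
from rig import *
s=sense();print(s["eef_pos"],s["tcp_rot"],s["contact_force"])
E
```

```text
[ 462.35955855 -294.29251341  274.43887888] [-3.14046667e+00  1.10125666e-03  1.76651748e-01] [ 0.61101182 -0.0729733  -2.07452934]
```

Emit:
step_arm(
  motion=[
    {"claw": 0,"turn": 0,"delta_pos": [0,0,10]},
    {"claw": 0,"turn": 0,"delta_pos": [0,0,20]},
    {"claw": 0,"turn": 0,"delta_pos": [0,0,22]},
    {"claw": 0,"turn": 0,"delta_pos": [0,0,22]},
    {"claw": 0,"turn": 0,"delta_pos": [0,0,22]},
    {"claw": 0,"turn": 0,"delta_pos": [0,0,18]},
    {"claw": 0,"turn": 0,"delta_pos": [0,0,12]},
    {"claw": 0,"turn": 0,"delta_pos": [0,0,3]},
  ],
)

```text
clock: 14.43
eef_pos: [461.3, -293.8, 143.7]
tcp_rot: [-3.139, 0.003, 0.177]
contact_force: [-0.2, -0.4, -1.3]
opening: 0.244
grasp_force: 108.5
```

Emit:
step_arm(
  motion=[
    {"claw": 0,"turn": 0,"delta_pos": [0,0,3]},
    {"claw": 0,"turn": 0,"delta_pos": [0,0,2]},
    {"claw": 0,"turn": 0,"delta_pos": [0,0,2]},
    {"claw": 0,"turn": 0,"delta_pos": [0,0,1]},
    {"claw": 0,"turn": 0,"delta_pos": [0,0,1]},
    {"claw": 0,"turn": 0,"delta_pos": [0,0,0]},
    {"claw": 0,"turn": 0,"delta_pos": [0,0,0]},
  ],
)

```text
clock: 15.02
eef_pos: [462.7, -294.8, 137.6]
tcp_rot: [3.141, -0.0, 0.178]
contact_force: [0.4, 0.4, -1.5]
opening: 0.242
grasp_force: 108.5
```

Emit:
step_arm(
  motion=[
    {"claw": 0,"turn": 0,"delta_pos": [0,0,0.7]},
    {"claw": 0,"turn": 0,"delta_pos": [0,0,0.7]},
    {"claw": 0,"turn": 0,"delta_pos": [0,0,0]},
  ],
)

```text
clock: 15.27
eef_pos: [462.6, -294.7, 135.8]
tcp_rot: [-3.142, 0.0, 0.178]
contact_force: [-0.8, -0.8, -1.8]
opening: 0.24
grasp_force: 108.5
```

Emit:
step_arm(
  motion=[
    {"claw": 0,"turn": 0,"delta_pos": [0,0,0.5]},
    {"claw": 0,"turn": 0,"delta_pos": [0,0,0.5]},
    {"claw": 0,"turn": 0,"delta_pos": [0,0,0]},
  ],
)

```text
clock: 15.52
eef_pos: [462.6, -294.8, 135.5]
tcp_rot: [3.142, -0.0, 0.178]
contact_force: [-2.4, 2.0, 5.8]
opening: 0.242
grasp_force: 110.0
```

Now seated (up-force 5.8 N). Releasing gently, then rising.

Emit:
step_arm(
  motion=[
    {"claw": 26,"turn": 0,"delta_pos": [0,0,0]},
    {"claw": 32,"turn": 0,"delta_pos": [0,0,0]},
    {"claw": 40,"turn": 0,"delta_pos": [0,0,0]},
    {"claw": 55,"turn": 0,"delta_pos": [0,0,0]},
    {"claw": 70,"turn": 0,"delta_pos": [0,0,0]},
    {"claw": 80,"turn": 0,"delta_pos": [0,0,0]},
    {"claw": 85,"turn": 0,"delta_pos": [0,0,0]},
    {"claw": 85,"turn": 0,"delta_pos": [0,0,0]},
  ],
)

```text
clock: 16.18
eef_pos: [462.6, -294.8, 134.8]
tcp_rot: [-3.142, 0.0, 0.178]
contact_force: [-0.7, -1.0, -0.2]
opening: 0.996
grasp_force: 0.0
```

Emit:
step_arm(
  motion=[
    {"claw": 85,"turn": 0,"delta_pos": [0,0,-8]},
    {"claw": 85,"turn": 0,"delta_pos": [0,0,-15]},
    {"claw": 85,"turn": 0,"delta_pos": [0,0,-20]},
    {"claw": 85,"turn": 0,"delta_pos": [0,0,-20]},
    {"claw": 85,"turn": 0,"delta_pos": [0,0,-20]},
    {"claw": 85,"turn": 0,"delta_pos": [0,0,-15]},
    {"claw": 85,"turn": 0,"delta_pos": [0,0,0]},
    {"claw": 85,"turn": 0,"delta_pos": [0,0,0]},
  ],
)

```text
clock: 16.85
eef_pos: [463.0, -295.0, 233.8]
tcp_rot: [3.14, -0.002, 0.178]
contact_force: [-0.4, 0.4, -0.1]
opening: 0.994
grasp_force: 0.0
```

```bash
python3 - <<'E'
from rig import *
import cv2,pickle
f=grab_frame("scene");pickle.dump({"scene":f},open("f5.pkl","wb"))
cv2.imwrite("pics/p5.png",cv2.resize(f["img"][130:290,205:375],None,fx=3.5,fy=3.5,interpolation=2)[...,::-1])
s=sense();print(s["eef_pos"],s["contact_force"],s["clock"])
E
```

```text
[ 462.44669212 -294.64258737  232.77768558] [-0.14709099  0.16180178 -0.23099828] 16.9
```

View pics/p5.png

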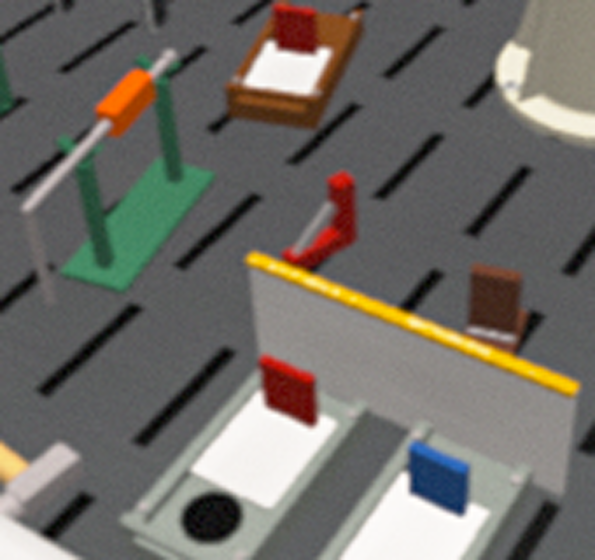

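The hook lies exactly as it did at the start, with its bend at (28,207) and tip at (52,300). The red gate is open and the blue gate is unmoved.

```bash
python3 -c "
from rig import *
print(sign_off())"
```

```text
the job is handed in; nothing more can be done
None
```

The job is handed in, with no verdict returned: the red gate was pulled fully open and held against its stop at about 10 N for 1.4 s, the hook is back in its cradle, and the blue gate is unmoved in the last picture.

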